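# Stop the coasting lap and pin its spindle

### The job

The lapping machine has been switched off but its iron platen is still coasting round. Brake it by light fingertip touch on the bare iron margin, without touching the charged copper lap, so that it comes to rest with its lock hole under the slot of the red lock bracket; then take the lock pin from the wooden block and push it gently down through slot and hole until its shoulder sits on the bracket, and let go. Leave the jar, the wax piece and the ring mandrel where they are.

Things in the scene. Friction and masses are not known exactly. Their poses are not given: they have to be found in the camera images.
- machine: fixed lapping machine: green housing 300 x 300 mm, deck 88 mm above the table, round splash pan of outer radius 136 mm with its rim 110 mm up (lower than the platen). Origin on the table under the spindle axis; x points to the red lock bracket: a post 138 to 152 mm out, and a level arm 36 mm wide (along y), 8 mm thick, reaching in over the platen to 92 mm from the axis, its underside 129 mm up
- axis_top (a point): point on the spindle axis at the height of the platen's raised face, 121 mm above the machine's underside. The raised iron face is smooth, of radius 96 mm; its middle is covered by the copper lap, so bare iron for the fingertips lies 62.5 to 96 mm from the axis. Outside it, 96 to 118 mm from the axis, runs the lock flange, 4 mm lower
- slot (a point): centre of the slot in the lock bracket's arm, at the arm's upper face, 137 mm above the machine's underside (20 mm above the lock flange), 106 mm from the axis. A through slot 12 mm wide (along the machine's y, across the radius) and 19 mm long (along the machine's x, radially)
- lock_hole (a point): centre of the mouth of the platen's only lock hole, in the upper face of its lock flange, 117 mm above the machine's underside and 106 mm from the axis; round, 14 mm in diameter, right through the 10 mm thick flange. On the raised face just inside it a red radial paint mark 24 x 9 mm. Moves round with the platen
- spindle (a joint): platen angle, rad, growing counter-clockwise seen from above, counting on; at every multiple of 2 pi the lock hole is exactly under the slot. In the first 3 s a drive inside brings it up to about 3 to 6 rad/s and lets go; then it coasts, losing about 0.1 rad/s each second. Once still it stays. Inertia 0.07 kg m2, bearing friction 0.003 N m (let go at 0.05 rad/s, it creeps on 0.03 rad)
- platen: the turning cast-iron platen (3.3 kg; raised face and lock flange) with the lock hole; origin on the axis at the table's height, x towards the lock hole. Flat and rigid, so lower onto it slowly: landing at 5 mm/s is gentle, pressing or landing with over 25 N is too hard. Fingertips pressing with about 5 N stop it within a second or two, and can also turn it along with them
- lap: the copper lap (radius 62.5 mm, its face 2.5 mm above the raised face) and its black clamp nut (radius 20 mm, its top 17.5 mm above the raised face), fixed on the platen; charged with diamond, not to be touched. Origin on the axis at the table's height
- block: fixed wooden tool block 75 x 70 x 45 mm, origin at the centre of its underside; in its middle a 12 mm hole 38 mm deep in which the lock pin stands; four thin burs near its corners rise 22 mm above it (they do not obstruct)
- pin_head (a point): centre of the lock pin's head, 57 mm above its foot. The pin is loose, about 90 g, 80 mm long: steel shank 10 mm in diameter, 34 mm long, its lowest 6 mm tapering to 5 mm; above it a cylindrical aluminium head 22 mm in diameter, 46 mm long, with two red bands. z points up the pin. It starts upright in the block, its shoulder on the block's top
- pin_shoulder (a point): centre of the underside of the pin's head (the shoulder), 34 mm above the pin's foot and 23 mm below pin_head
- jar: bystander: amber glass jar, radius 30 mm, 62 mm high, loose; origin at the centre of its underside
- wax: bystander: piece of green carving wax 50 x 38 x 26 mm, loose; origin at the centre of its underside
- mandrel: bystander: steel ring mandrel standing on its foot (radius 17 mm), 130 mm high, loose; origin at the centre of its underside

How it is judged:
On the way, in this order (a step that is already met when the one before it is completed fails the run):
1. the fingers brake the platen while it is turning (touching its iron margin while it turns faster than 1 rad/s) (contact force between the fingers and platen above 0.3 N and velocity of joint spindle above 1 rad/s), for 0.03 s.
2. the platen is at rest (below 0.05 rad/s) with its lock hole within 6 mm of the middle of the slot, seen from above, and the pin still out (horizontal distance between lock_hole and slot below 0.006 m and velocity of joint spindle between -0.05 and 0.05 rad/s and horizontal distance between pin_shoulder and slot above 0.05 m), for 0.3 s.
At the end, for the whole second after the job is handed in: The lock pin stands upright (within 0.1 rad) through the bracket's slot and the platen's lock hole, its shoulder within 3 mm of the bracket's upper face and within 6 mm of the slot's middle; the lock hole is within 5 mm of the slot's middle seen from above, and the platen is at rest (z of pin_shoulder in the frame of slot between -0.003 and 0.003 m and horizontal distance between pin_shoulder and slot below 0.006 m and horizontal distance between lock_hole and slot below 0.005 m and angle between pin_head's own z axis and vertical below 0.1 rad and velocity of joint spindle between -0.05 and 0.05 rad/s); the robot touches nothing.
It fails at once if the robot touches the charged copper lap or its nut (over 0.5 N) (contact force between any of the fingers, the arm and lap above 0.5 N).
It fails at once if the robot presses on the platen with more than 25 N (contact force between any of the fingers, the arm and platen above 25 N).
It fails at once if the pin is forced against the platen with more than 25 N (contact force between pin and platen above 25 N).
It fails at once if the pin is put on the platen while it still turns (over 1 N at over 0.5 rad/s) (contact force between pin and platen above 1 N and (velocity of joint spindle above 0.5 rad/s or velocity of joint spindle below -0.5 rad/s)).
It fails at once if the jar, the wax piece or the mandrel is moved by more than 20 mm (distance of any of jar, wax, mandrel from where it was at the start of the episode above 0.02 m).
It also fails if it takes over 72 s, if anything falls off the work surface, if the arm or the gripper's body presses on something with over 40 N, if the wrist force passes 120 N, or if a joint passes its speed limit or range.

### The arm

A 6-joint arm with a two-finger parallel gripper is mounted at the origin on the work surface. World frame = base frame: x ahead of the robot, y to its left, z up, the work surface at z = 0. Lengths are in m, angles in rad, forces in N, time in s.
With the tool pointing down it reaches from about 0.3 to 0.775 m from the base axis. Payload 14.6 kg.
Tool frame: the origin (TCP) lies on the centre line of the jaws, within the pads' length; the fingertips stand 25 mm ahead of it and the grasp point (between the pads) lies 6 mm ahead of it (ctrl.tip_reach is the distance from the TCP to the fingertips, in m); z points along the fingers, y is the line along which they close (so a half turn about z gives the same grasp; the last joint's range is limited). The gripper opens to 94 mm and grips with 3 to 60 N. Pads are 16 mm wide; open, the fingers measure 119 mm over their backs; the gripper's body (75 mm by 177 mm) begins 78 mm behind the grasp point.
Start: joints at [1.135, 0.3, 1.521, -0, 1.321, -0.067], TCP at [0.198, 0.513, 0.23] pointing down, gripper open.
Joint ranges: [-3.03, 3.03], [-0.79, 2.21], [0.23, 2.52], [-1.04, 4.18], [0, 3.07], [-2.55, 2.55]. Speed limits (rad/s): [2.22, 2.22, 2.57, 3.14, 3.14, 3.14].

### API

Orientations are given as [roll, pitch, yaw] about the fixed x, y, z axes, in that order (R = Rz(yaw) Ry(pitch) Rx(roll)).
In Python, from station import ctrl gives the robot as it stands. The module is installed in compiled form; this text tells all that it offers.
- The arm moves only by the tool apply_moves, never from a script. Its argument "deltas" is a list of rows, each a list of 7 numbers: the closure in counts, from 0 (fully open) to 255 (shut), then the shift along the world's x, y, z in cm, then the turn, a rotation vector about the world's x, y, z in rad. In form: [[jaw, tx, ty, tz, ax, ay, az], ...]. A call has 1 to 10 rows; each row shifts and turns the commanded pose from where the row before left it; what a row does not reach is not made up. A row lasts 1/10 s, in which the tool goes at most 50 mm and 8.59 degrees, less where a joint would pass 70% of its speed; a pose out of reach is approached as far as the arm can. A call with a gripper value outside its range is refused whole. The fingers move at their own pace and stop on an object; "grip_force" is the grip in N (left out, the last holds). Time passes only in rows, so rows that do not move let the fingers close. It gives the time, the measured TCP pose, the force, the opening and the grip force at its end, in the units of the state.
- ctrl.get_obs(): the state, without advancing time (a new reading comes with each control period).
- ctrl.camera(name): name is "scene" or "top" or "wrist"; returns a dict with "img" (420x560x3 uint8, red, green, blue), "K" (3x3 intrinsics, pixels), "k1" (the pictures are not rectified: a ray, as slopes to the right and down, at radius r is drawn at 1 + k1 r^2 times it, then the intrinsics apply), "pose" (4x4, takes a point from camera to world coordinates); the wrist camera has in their place "hand_eye" (4x4, takes a point from camera to tool coordinates, whose origin is the TCP and whose axes are the flange's). Camera axes: x right, y up, looking along -z (the intrinsics and any distortion apply to the point x, -y, -z); pixel columns grow to the right and rows downward; lengths in m; the calibration is good to about 2 mm. A picture is of the moment at which its call begins: read the wrist's pose just before it. There is no depth.
- ctrl.hand_in(): hands the job in; it is judged then, once.
The state is a dict: "time_s": time; "qpos": joint angles; "joint_vel": joint speeds; "tau": joint torques, N m; "ee_pos": TCP position; "eef_rot": TCP orientation; "force": force on the tool from outside, world axes, zero at the start; "moment": the same for the moment, N m; "grip_width": finger opening in m; "grip_force": force on a finger pad.
Only numpy, scipy, OpenCV 4.12 (cv2) and the standard library are available. Lean on these libraries where they do the work, as an engineer would, in place of code of your own. Each camera call takes 0.05 s, during which the arm holds its last target. There are 200 camera calls.

## Working session

There is one attempt and no reset: what is moved stays moved. The work goes in short steps, Python scripts to look and compute and a tool call to move; the robot and the scene stay as the last step left them, time stands still between calls to the robot, and variables do not carry over. Pictures are saved under pics/ and viewed, at most 12 in all, crops included, and the job is handed in when it is done.

Besides the shell and the picture viewer there is one more tool, called by a JSON object that holds its "op" and its "data". apply_moves: Moves the arm, as the interface text tells. Its arguments: {"type":"object","properties":{"deltas":{"type":"array"},"grip_force":{"type":"number"}},"required":["deltas"]}

```bash
mkdir -p pics
cat > h.py <<'E'
import numpy as np, cv2
from station import ctrl
def ray(c,uv,pose=None):
    K=c["K"];k1=c["k1"];P=c["pose"] if pose is None else pose
    d=np.array([(uv[0]-K[0,2])/K[0,0],(uv[1]-K[1,2])/K[1,1]]);s=d.copy()
    for _ in range(30): s=d/(1+k1*(s@s))
    v=P[:3,:3]@np.array([s[0],-s[1],-1]);return P[:3,3],v
def onz(c,uv,z,pose=None):
    o,v=ray(c,uv,pose);return o+v*(z-o[2])/v[2]
def proj(c,p,pose=None):
    P=c["pose"] if pose is None else pose
    q=P[:3,:3].T@(np.asarray(p)-P[:3,3]);s=np.array([q[0],-q[1]])/-q[2]
    s=s*(1+c["k1"]*(s@s));K=c["K"];return np.array([K[0,0]*s[0]+K[0,2],K[1,1]*s[1]+K[1,2]])
def save(c,n): cv2.imwrite(f"pics/{n}.png",c["img"][:,:,::-1])
E
python3 - <<'E'
from h import *
import pickle
o=ctrl.get_obs();print(o)
d={n:ctrl.camera(n) for n in("scene","top")}
for n in d: save(d[n],n); print(n,d[n]["K"],d[n]["k1"],d[n]["pose"])
im=np.hstack([d["top"]["img"],d["scene"]["img"]]); 
pickle.dump(d,open("d0.pkl","wb"))
E
```

```text
{'time_s': 0.0, 'qpos': array([ 1.13541024e+00,  3.00455497e-01,  1.52156308e+00, -1.38084224e-05,
        1.32071824e+00, -6.66302779e-02]), 'joint_vel': array([ 0.00015402,  0.00013509,  0.00029575, -0.00097584,  0.00112244,
        0.00136118]), 'tau': array([-2.60705401e-04, -5.31807518e+01, -3.52745819e+01,  7.08202645e-02,
        2.43411079e-02, -1.21746898e-04]), 'ee_pos': array([0.19817363, 0.51280807, 0.22990249]), 'eef_rot': array([-3.14045014e+00, -6.28340932e-05,  2.77284024e+00]), 'force': array([ 0.00304996, -0.12359182, -0.17569742]), 'moment': array([0.00225539, 0.02187481, 0.01373347]), 'grip_force': 0.0, 'grip_width': 0.09397643439538937}
scene [[446.63456629   0.         270.99454752]
 [  0.         446.63456629 209.49133624]
 [  0.           0.           1.        ]] -0.07350541706963248 [[ 0.69493773 -0.57526334  0.43143209  1.06485393]
 [ 0.71898411  0.56516002 -0.40454419 -0.50045386]
 [-0.01110873  0.59132584  0.80635622  1.01752715]
 [ 0.          0.          0.          1.        ]]
top [[403.06368633   0.         279.76691016]
 [  0.         403.06368633 206.5313407 ]
 [  0.           0.           1.        ]] -0.10547519785633817 [[-0.02311208  0.98069577 -0.19416908  0.38839638]
 [-0.99927317 -0.0285508  -0.02525824 -0.05727908]
 [-0.03031433  0.19344418  0.98064284  1.24311108]
 [ 0.          0.          0.          1.        ]]
```

View pics/top.png

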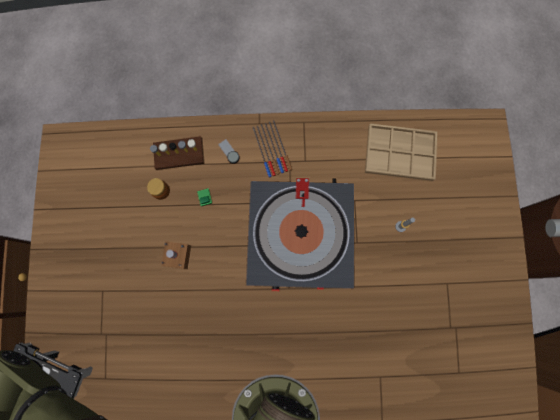

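View pics/scene.png

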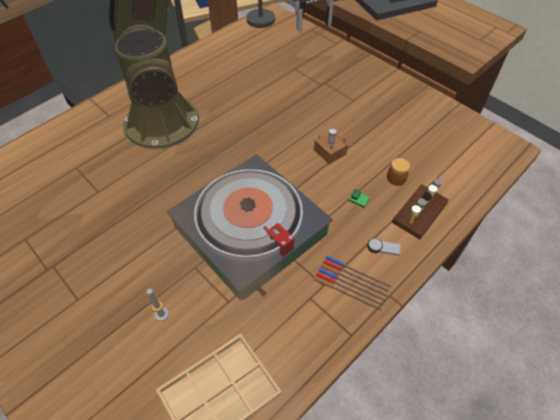

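The top view shows the platen at about (302,232), the red bracket at (302,188), and the block with the pin at (172,254). The jar is at (157,188), the wax at (205,198) and the mandrel at (404,225). The scene view agrees: lap (247,207), bracket (283,238), pin (332,136).

Run:
```python
from h import *
import pickle
from scipy.optimize import least_squares
d=pickle.load(open("d0.pkl","rb"))
def circ(p):
    r=least_squares(lambda a:np.hypot(p[:,0]-a[0],p[:,1]-a[1])-a[2],[*p.mean(0),.06],loss="soft_l1",f_scale=.001);return r.x
for n,roi in(("top",(230,160,380,300)),("scene",(160,150,340,300))):
    c=d[n];hsv=cv2.cvtColor(c["img"],cv2.COLOR_RGB2HSV).astype(int)
    M=np.zeros(hsv.shape[:2],bool);M[roi[1]:roi[3],roi[0]:roi[2]]=1
    h,s,v=hsv[...,0],hsv[...,1],hsv[...,2]
    cen={"top":(302,232),"scene":(247,207)}[n]
    print(n,"copper hsv",hsv[cen[1]+14 if n=="top" else cen[1]-12,cen[0]])
    cu=(M&(h>3)&(h<20)&(s>90)&(v>100)).astype(np.uint8)
    nl,lab,st,ce=cv2.connectedComponentsWithStats(cu);k=1+st[1:,4].argmax();cu=(lab==k).astype(np.uint8)
    ct=max(cv2.findContours(cu,cv2.RETR_EXTERNAL,cv2.CHAIN_APPROX_NONE)[0],key=len)[:,0]
    p=np.array([onz(c,u,.1235)[:2] for u in ct]);print("lap",circ(p),st[k])
    red=(M&((h<4)|(h>172))&(s>150)&(v>70)).astype(np.uint8)
    nl,lab,st,ce=cv2.connectedComponentsWithStats(red)
    for k in range(1,nl):
        if st[k,4]>15: print("red",st[k],ce[k],onz(c,ce[k],.137))
def crop(n,x0,y0,w,h): return cv2.resize(d[n]["img"][y0:y0+h,x0:x0+w],(400,300),interpolation=cv2.INTER_CUBIC)
im=np.vstack([np.hstack([crop("top",262,165,80,60),crop("top",140,226,80,60)]),np.hstack([crop("scene",240,205,80,60),crop("scene",292,112,80,60)])])
cv2.imwrite("pics/crop.png",im[:,:,::-1])
```

```text
top copper hsv [  8 135 142]
lap [ 0.4661206  -0.10481179  0.27221887] [ 230  160  150   43 3437]
red [268 161   7  15  34] [271.35294118 167.61764706] [ 0.72142246 -0.0073646   0.137     ]
red [282 160   6  11  27] [284.25925926 164.96296296] [ 0.72813018 -0.04443366  0.137     ]
red [296 178  13  29 202] [302.09405941 188.88118812] [ 0.6562846  -0.09291547  0.137     ]
scene copper hsv [  8 128 187]
lap [ 0.56372829 -0.10155159  0.22717924] [  160   150   180   150 13324]
red [265 224  29  31 328] [281.79878049 238.46036585] [ 0.67169734 -0.09897864  0.137     ]
red [324 261  16   8  44] [332.04545455 264.27272727] [ 0.79940358 -0.06690762  0.137     ]
red [317 273  18  10  51] [325.45098039 277.33333333] [ 0.81099327 -0.10189953  0.137     ]
```

View pics/crop.png

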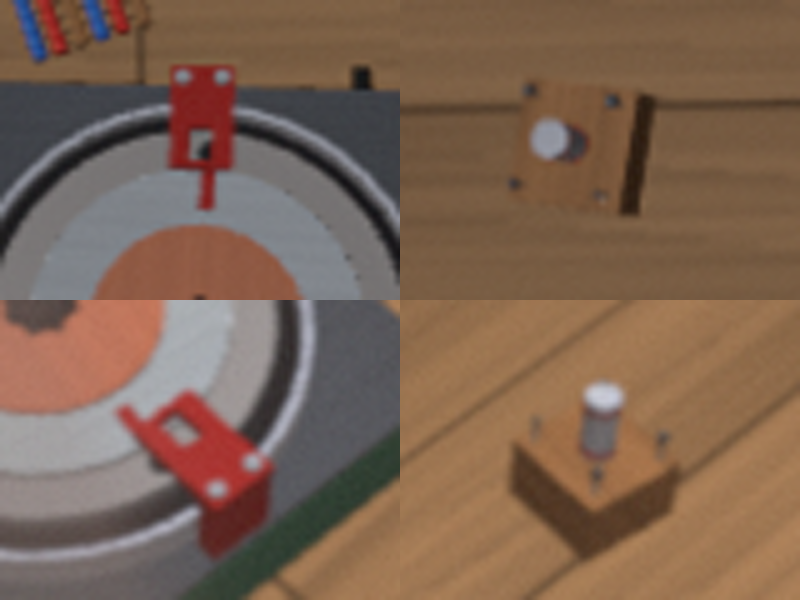

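The crops show the slot at top (302.4,194) and scene (276,231), and the pin top at top (170,253.6) and scene (332.6,131). The red mark is just beside the bracket arm, so the hole starts near the slot.

```bash
cat > m.py <<'E'
from h import *
import pickle
from scipy.optimize import least_squares
d=pickle.load(open("d0.pkl","rb"))
def circ(p):
    return least_squares(lambda a:np.hypot(p[:,0]-a[0],p[:,1]-a[1])-a[2],[*p.mean(0),.06],loss="soft_l1",f_scale=.001).x
def tri(a,b):
    A=[];B=[]
    for c,u in((d["top"],a),(d["scene"],b)):
        o,v=ray(c,u);v=v/np.linalg.norm(v);Q=np.eye(3)-np.outer(v,v);A.append(Q);B.append(Q@o)
    x=np.linalg.lstsq(np.vstack(A),np.hstack(B),rcond=None)[0];return x,[np.linalg.norm(Q@x-q) for Q,q in zip(A,B)]
cc=[]
for n,cen,R in(("top",(302,232),28),("scene",(247,207),31)):
    c=d[n];hsv=cv2.cvtColor(c["img"],cv2.COLOR_RGB2HSV).astype(int);h,s,v=hsv[...,0],hsv[...,1],hsv[...,2]
    Y,X=np.mgrid[:420,:560];M=np.hypot(X-cen[0],Y-cen[1])<R
    cu=(M&(s>85)).astype(np.uint8)
    ct=max(cv2.findContours(cu,cv2.RETR_EXTERNAL,cv2.CHAIN_APPROX_NONE)[0],key=len)[:,0]
    x=circ(np.array([onz(c,u,.1235)[:2] for u in ct]));print(n,"lap",x);cc.append(proj(c,[x[0],x[1],.1235]))
print("lap tri",tri(*cc))
print("slot",onz(d["top"],(302.4,194),.137),onz(d["scene"],(276.2,231),.137),tri((302.4,194),(276.2,231)))
print("pintop",onz(d["top"],(170,253.6),.091),onz(d["scene"],(332.6,131),.091),tri((170,253.6),(332.6,131)))
# bracket corners top view crop coords /5
for u in((170,67),(236,67),(170,166),(234,168)): print(onz(d["top"],(262+u[0]/5,165+u[1]/5),.137))
# block top corners
for u in((528,80),(636,92),(513,195),(620,213)): print("blk",onz(d["top"],(140+(u[0]-400)/5,226+u[1]/5),.045))
for n,uv,z in(("jar",(157,188),.05),("wax",(205,198),.026)): print(n,onz(d["top"],uv,z))
E
python3 m.py
```

```text
top lap [ 0.53774592 -0.08595385  0.06025185]
scene lap [ 0.53901325 -0.08690425  0.06012333]
lap tri (array([ 0.5379662 , -0.08603207,  0.12168529]), [np.float64(3.8449845468858603e-05), np.float64(3.844984546864039e-05)])
slot [ 0.64146322 -0.09326774  0.137     ] [ 0.64764371 -0.09370415  0.137     ] (array([ 0.64384473, -0.09218265,  0.13073826]), [np.float64(0.0015913253427654308), np.float64(0.001591325342766132)])
pintop [0.48670141 0.29393048 0.091     ] [0.48979069 0.29462906 0.091     ] (array([0.4876534 , 0.29572944, 0.08834954]), [np.float64(0.0011783294018215243), np.float64(0.0011783294018213057)])
[ 0.68736102 -0.07670708  0.137     ]
[ 0.68622167 -0.11408924  0.137     ]
[ 0.62991202 -0.07490886  0.137     ]
[ 0.62770545 -0.11074759  0.137     ]
blk [0.52606025 0.32249218 0.045     ]
blk [0.51735153 0.25552004 0.045     ]
blk [0.45675953 0.32999486 0.045     ]
blk [0.44496689 0.26412525 0.045     ]
jar [0.69442697 0.35364132 0.05      ]
wax [0.66332072 0.20685856 0.026     ]
```

{"op": "apply_moves", "data": {"deltas": [[255,1.7,-2.6,0,0,0,-0.06],[255,1.7,-2.6,0,0,0,-0.06],[255,1.7,-2.6,0,0,0,-0.06],[255,1.7,-2.6,0,0,0,-0.06],[255,1.7,-2.6,0,0,0,-0.06],[255,1.7,-2.6,0,0,0,-0.06],[255,1.7,-2.6,0,0,0,-0.06],[255,1.7,-2.6,0,0,0,-0.06],[255,1.7,-2.6,0,0,0,-0.06],[255,1.7,-2.6,0,0,0,-0.06]], "grip_force": 20}}

```text
time_s: 1.1
ee_pos: [0.3687, 0.2518, 0.2303]
eef_rot: [-3.141, -0.0, 2.17]
force: [-0.1, 0.1, 0.5]
grip_width: 0.0169
grip_force: 0.0
```

{"op": "apply_moves", "data": {"deltas": [[255,1.7,-2.6,0,0,0,-0.06],[255,1.7,-2.6,0,0,0,-0.06],[255,1.7,-2.6,0,0,0,-0.06],[255,1.7,-2.6,0,0,0,-0.06],[255,1.7,-2.6,0,0,0,-0.06],[255,1.7,-2.6,0,0,0,-0.06],[255,1.7,-2.6,0,0,0,-0.06],[255,1.7,-2.6,0,0,0,-0.06],[255,1.7,-2.6,0,0,0,-0.06],[255,1.7,-2.6,0,0,0,-0.06]]}}

```text
time_s: 2.1
ee_pos: [0.5387, -0.0082, 0.2302]
eef_rot: [-3.141, -0.0, 1.57]
force: [-0.1, 0.3, 0.2]
grip_width: 0.0006
grip_force: 0.0
```

{"op": "apply_moves", "data": {"deltas": [[255,0,0,-1.5,0,0,0],[255,0,0,-1.5,0,0,0],[255,0,0,-1.5,0,0,0],[255,0,0,-1.5,0,0,0],[255,0,0,-1.0,0,0,0],[255,0,0,-0.5,0,0,0],[255,0,0,0,0,0,0],[255,0,0,0,0,0,0],[255,0,0,0,0,0,0],[255,0,0,0,0,0,0]]}}

```text
time_s: 3.1
ee_pos: [0.5385, -0.007, 0.1559]
eef_rot: [3.141, 0.0, 1.573]
force: [0.3, -0.3, -0.4]
grip_width: 0.0005
grip_force: 0.0
```

```bash
cat > mark.py <<'E'
from h import *
AX=np.array([.5382,-.0864])
def mark(c,pose=None,ax=AX,rs=(74,92)):
    """world angle of red mark"""
    hsv=cv2.cvtColor(c["img"],cv2.COLOR_RGB2HSV).astype(int)
    red=((hsv[...,0]<5)|(hsv[...,0]>170))&(hsv[...,1]>140)&(hsv[...,2]>50)
    red=red.astype(np.float32)
    t=np.radians(np.arange(0,360,.5));acc=np.zeros(len(t))
    for r in np.arange(rs[0],rs[1],2)*1e-3:
        uv=np.array([proj(c,[ax[0]+r*np.cos(a),ax[1]+r*np.sin(a),.121],pose) for a in t],np.float32)
        acc+=cv2.remap(red,uv[None,:,0],uv[None,:,1],cv2.INTER_LINEAR)[0]
    w=np.where(acc>2,acc,0)
    if w.sum()==0: return None,0
    return float(np.angle((w*np.exp(1j*t)).sum())),float(abs((w*np.exp(1j*t)).sum())/w.sum())
E
python3 - <<'E'
from mark import *
import pickle
d=pickle.load(open("d0.pkl","rb"))
print("t0",[mark(d[n],rs=(72,86)) for n in("scene","top")])
for i in range(3):
    t=ctrl.get_obs()["time_s"];c=ctrl.camera("scene");print(t,mark(c))
save(c,"s1"); o=ctrl.get_obs();print(o["ee_pos"],o["eef_rot"],o["force"],o["grip_width"],o["time_s"])
w=ctrl.camera("wrist");save(w,"w1");print(w["hand_eye"],w["K"],w["k1"])
cv2.imwrite("pics/sw.png",cv2.resize(np.hstack([c["img"][100:380,100:380],w["img"][::,::]][0:1]+[cv2.resize(w["img"],(373,280))])[:,:,::-1],None,fx=1.2,fy=1.2))
E
```

```text
t0 [(-0.15689023924249815, 0.9998801532243403), (-0.10087733960495096, 0.9999119623783063)]
3.1 (-1.2202848944646298, 0.3078835000574434)
3.15 (-1.6439928737447997, 0.4603985791815526)
3.2 (-1.0217300357561923, 0.5083573617375876)
[ 0.5383402  -0.00698235  0.15566627] [3.14123194e+00 2.95405778e-05 1.57278755e+00] [ 0.02743604 -0.02485134  0.94600644] 0.0008173946361439398 3.25
[[ 1.23715300e-03  9.60544860e-01  2.78122350e-01  8.11813638e-02]
 [ 9.99999234e-01 -1.19687281e-03 -3.14617038e-04 -3.68264639e-04]
 [ 3.06732999e-05  2.78122526e-01 -9.60545605e-01 -1.55016120e-01]
 [ 0.00000000e+00  0.00000000e+00  0.00000000e+00  1.00000000e+00]] [[304.03193592   0.         278.43156419]
 [  0.         304.03193592 206.93732857]
 [  0.           0.           1.        ]] 0.01957681514543087
```

View pics/sw.png

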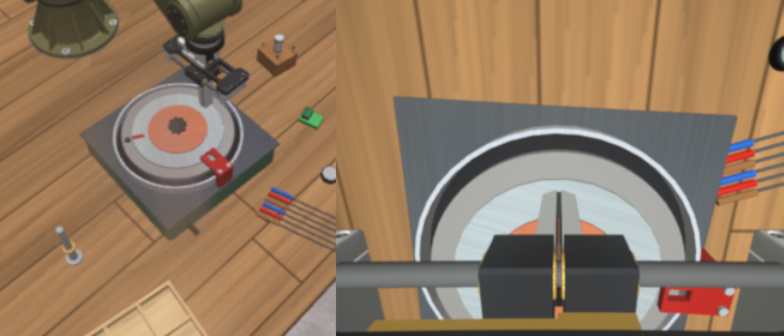

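The left picture shows the fingers over the +y margin with the red mark at about scene pixel (217,213), opposite the bracket. The wrist view shows the closed fingertips over the bare iron and the bracket at right. The bracket's red must be masked out of the mark detection.

```bash
cat > mark.py <<'E'
from h import *
import pickle
AX=np.array([.5382,-.0864])
def redm(img):
    hsv=cv2.cvtColor(img,cv2.COLOR_RGB2HSV).astype(int)
    return (((hsv[...,0]<6)|(hsv[...,0]>170))&(hsv[...,1]>110)&(hsv[...,2]>50)).astype(np.uint8)
_b=np.zeros((420,560),np.uint8);_b[226:258,266:300]=1
def mark(c,z=.121):
    "scene camera: world angle, radius of mark centroid (bracket masked)"
    R=redm(c["img"])&(1-_b)
    Y,X=np.mgrid[:420,:560];u0=proj(c,[*AX,z])
    R[np.hypot(X-u0[0],Y-u0[1])>48]=0
    ok=[]
    n,lab,st,ce=cv2.connectedComponentsWithStats(R,connectivity=8)
    for k in range(1,n):
        p=onz(c,ce[k],z)[:2]-AX;r=np.hypot(*p)
        if st[k,4]>=6 and .07<r<.1: ok.append((st[k,4],float(np.arctan2(p[1],p[0])),float(r)))
    return max(ok) if ok else None
E
python3 - <<'E'
from mark import *
for i in range(6):
    t=ctrl.get_obs()["time_s"];c=ctrl.camera("scene");print(t,mark(c))
E
```

```text
3.3 (np.int32(17), -1.6683382818446326, 0.08470523753985403)
3.35 (np.int32(17), -1.4413432050693469, 0.08376776832681844)
3.4 (np.int32(14), -1.2283493733692972, 0.08518053792192266)
3.45 (np.int32(16), -1.0088626002321195, 0.0833742810216743)
3.5 (np.int32(14), -0.7999250163867291, 0.08416266554265793)
3.55 (np.int32(14), -0.5772483488610087, 0.08290244697951119)
```

{"op": "apply_moves", "data": {"deltas": [[255,0,0,-0.2,0,0,0],[255,0,0,-0.2,0,0,0],[255,0,0,-0.2,0,0,0],[255,0,0,-0.15,0,0,0],[255,0,0,-0.05,0,0,0],[255,0,0,-0.05,0,0,0],[255,0,0,-0.05,0,0,0]]}}

```text
time_s: 4.3
ee_pos: [0.5383, -0.007, 0.1464]
eef_rot: [3.142, -0.0, 1.573]
force: [0.1, 0.5, 0.8]
grip_width: 0.0003
grip_force: 0.0
```

{"op": "apply_moves", "data": {"deltas": [[255,0,0,-0.05,0,0,0]]}}

```text
time_s: 4.4
ee_pos: [0.5379, -0.007, 0.1462]
eef_rot: [-3.141, -0.0, 1.573]
force: [-8.8, 1.2, 11.8]
grip_width: 0.0003
grip_force: 5.7
```

Run:
```python
from mark import *
for i in range(6):
    o=ctrl.get_obs();c=ctrl.camera("scene");print(o["time_s"],mark(c),o["force"].round(1),o["ee_pos"][2].round(4))
```

```text
4.4 (np.int32(15), 3.0874377865691236, 0.0835397185771974) [-8.8  1.2 11.8] 0.1462
4.45 (np.int32(13), -3.0210150101093443, 0.08386354777828191) [-3.8  0.8  4.7] 0.1463
4.5 (np.int32(13), -2.8674832111242967, 0.08447286732130706) [-4.   0.2  4.4] 0.1463
4.55 (np.int32(17), -2.717457807273448, 0.08414333028850131) [-4.4 -0.2  5.1] 0.1463
4.6 (np.int32(16), -2.5772103859270103, 0.08331481994676164) [-4.4 -0.2  5.8] 0.1463
4.65 (np.int32(16), -2.462159928583172, 0.08440084414217255) [-5.   0.2  4.8] 0.1463
```

{"op": "apply_moves", "data": {"deltas": [[255,0,0,0,0,0,0],[255,0,0,0,0,0,0],[255,0,0,0,0,0,0],[255,0,0,0,0,0,0],[255,0,0,0,0,0,0]]}}

```text
time_s: 5.2
ee_pos: [0.5385, -0.007, 0.1463]
eef_rot: [3.141, -0.0, 1.573]
force: [-0.3, 0.1, 2.9]
grip_width: 0.0007
grip_force: 1.6
```

Run:
```python
from mark import *
for i in range(3):
    o=ctrl.get_obs();c=ctrl.camera("scene");print(o["time_s"],mark(c),o["force"].round(1),o["ee_pos"].round(4))
A=AX;a0=np.arctan2(o["ee_pos"][1]-A[1],o["ee_pos"][0]-A[0]);print(a0,np.hypot(*(o["ee_pos"][:2]-A)))
# arc plan: rows of dphi, r const .0795
r=.0795;a=a0;P=o["ee_pos"][:2]
for i in range(1,20):
    a=a0+i*.1;Q=A+r*np.array([np.cos(a),np.sin(a)]);print(i,((Q-P)*100).round(2));P=Q
```

```text
5.2 (np.int32(16), -1.987062044270275, 0.08380175703678809) [-0.3  0.1  2.9] [ 0.5385 -0.007   0.1463]
5.25 (np.int32(18), -1.9871563170241706, 0.08394224892277766) [-0.7  1.1  3.9] [ 0.5386 -0.007   0.1463]
5.3 (np.int32(18), -1.9871563170241706, 0.08394224892277766) [-0.3 -0.1  4.4] [ 0.5386 -0.007   0.1463]
1.566101368599117 0.07943377145329145
1 [-0.79 -0.03]
2 [-0.79 -0.12]
3 [-0.77 -0.19]
4 [-0.75 -0.27]
5 [-0.72 -0.34]
6 [-0.68 -0.41]
7 [-0.63 -0.48]
8 [-0.58 -0.54]
9 [-0.53 -0.59]
10 [-0.47 -0.64]
11 [-0.4  -0.69]
12 [-0.33 -0.72]
13 [-0.25 -0.75]
14 [-0.18 -0.77]
15 [-0.1  -0.79]
16 [-0.02 -0.79]
17 [ 0.06 -0.79]
18 [ 0.14 -0.78]
19 [ 0.22 -0.76]
```

{"op": "apply_moves", "data": {"deltas": [[255,-0.4,-0.01,0,0,0,0.05],[255,-0.39,-0.02,0,0,0,0.05],[255,-0.79,-0.12,0,0,0,0.1],[255,-0.77,-0.19,0,0,0,0.1],[255,-0.75,-0.27,0,0,0,0.1]]}}

```text
time_s: 5.85
ee_pos: [0.5072, -0.0131, 0.1462]
eef_rot: [3.141, 0.0, 1.977]
force: [-0.0, -0.4, 5.8]
grip_width: 0.0005
grip_force: 2.7
```

Run:
```python
from mark import *
o=ctrl.get_obs();c=ctrl.camera("scene");print(o["time_s"],mark(c),o["force"].round(1),o["ee_pos"].round(4),o["eef_rot"])
P=o["ee_pos"][:2]-AX;print(np.arctan2(P[1],P[0]),np.hypot(*P))
```

```text
5.85 (np.int32(17), -1.6612855546390386, 0.08424595382156218) [-0.  -0.4  5.8] [ 0.5072 -0.0131  0.1462] [3.14090606e+00 3.33432807e-04 1.97710146e+00]
1.9707730898681213 0.07958777893484256
```

{"op": "apply_moves", "data": {"deltas": [[255,-0.72,-0.34,0,0,0,0.1],[255,-0.68,-0.41,0,0,0,0.1],[255,-0.63,-0.48,0,0,0,0.1],[255,-0.58,-0.54,0,0,0,0.1],[255,-0.53,-0.59,0,0,0,0.1],[255,-0.47,-0.64,0,0,0,0.1],[255,-0.4,-0.69,0,0,0,0.1],[255,-0.33,-0.72,0,0,0,0.1],[255,-0.25,-0.75,0,0,0,0.1],[255,-0.18,-0.77,0,0,0,0.1]]}}

```text
time_s: 6.9
ee_pos: [0.4587, -0.0725, 0.1462]
eef_rot: [3.141, -0.002, 2.977]
force: [-7.5, 1.5, 11.0]
grip_width: 0.0006
grip_force: 5.4
```

Run:
```python
from mark import *
o=ctrl.get_obs();c=ctrl.camera("scene");print(o["time_s"],mark(c),o["force"].round(1),o["ee_pos"].round(4),o["eef_rot"],o["qpos"])
P=o["ee_pos"][:2]-AX;print(np.arctan2(P[1],P[0]),np.hypot(*P))
```

```text
6.9 (np.int32(13), -0.684795257886582, 0.0838205881723069) [-7.5  1.5 11. ] [ 0.4587 -0.0725  0.1462] [ 3.14149201e+00 -1.89998406e-03  2.97702556e+00] [-2.35548909e-01  2.05386109e-01  1.84994086e+00 -3.87938651e-05
  1.08816803e+00 -1.64176001e+00]
2.968033648738429 0.08067181526751015
```

{"op": "apply_moves", "data": {"deltas": [[255,-0.1,-0.79,0.02,0,0,0.1],[255,-0.02,-0.795,0,0,0,0.1],[255,0.06,-0.79,0,0,0,0.1],[255,0.105,-0.63,0,0,0,0.08],[255,0.11,-0.46,0,0,0,0.06],[255,0.09,-0.305,0,0,0,0.04],[255,0.05,-0.15,0,0,0,0.02],[255,0,0,0,0,0,0]]}}

```text
time_s: 7.75
ee_pos: [0.4626, -0.1118, 0.1463]
eef_rot: [-3.141, 0.0, -2.811]
force: [-1.0, 0.5, 4.5]
grip_width: 0.001
grip_force: 2.6
```

Run:
```python
from mark import *
o=ctrl.get_obs();c=ctrl.camera("scene");print(o["time_s"],mark(c),o["force"].round(1),o["ee_pos"].round(4),o["eef_rot"],o["qpos"])
P=o["ee_pos"][:2]-AX;print(np.arctan2(P[1],P[0]),np.hypot(*P))
w=ctrl.camera("wrist")
a=cv2.resize(c["img"][165:285,185:325],None,fx=2.8,fy=2.8,interpolation=cv2.INTER_CUBIC)
b=cv2.resize(w["img"],(392,336)) if 0 else cv2.resize(w["img"],(400,300))
a=a[:300]; cv2.imwrite("pics/sw2.png",np.hstack([a,b])[:,:,::-1])
t=ctrl.camera("top");cv2.imwrite("pics/t2.png",t["img"][:,:,::-1])
pickle.dump((c,w,t,o),open("d2.pkl","wb"))
```

```text
7.75 (np.int32(10), 0.1677881287992095, 0.09206453430958848) [-1.   0.5  4.5] [ 0.4626 -0.1118  0.1463] [-3.14115451e+00  1.73938956e-04 -2.81066600e+00] [-3.14016289e-01  2.28580709e-01  1.82103461e+00 -2.76747552e-04
  1.09157496e+00 -2.21561168e+00]
-2.8170171470426553 0.07973116408274832
```

View pics/sw2.png

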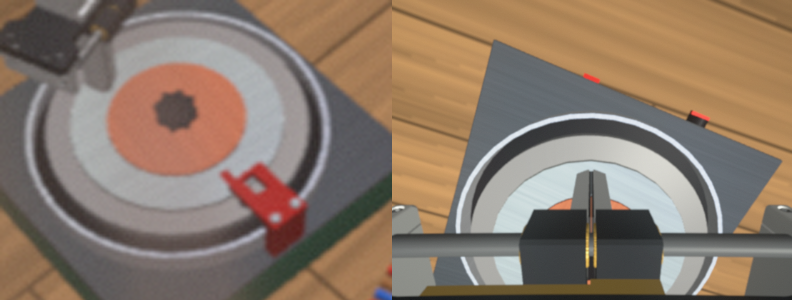

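The mark has come round to the bracket arm's inner end in the scene view, near full-frame (265,227). The fingers hold the far side of the margin. I'll work out the machine's yaw and then the mark's angle.

Run:
```python
from mark import *
d=pickle.load(open("d0.pkl","rb"));c2,w2,t2,o2=pickle.load(open("d2.pkl","rb"))
c=d["top"];hsv=cv2.cvtColor(c["img"],cv2.COLOR_RGB2HSV).astype(int)
M=np.zeros((420,560),np.uint8);M[165:305,230:375]=1
m=((hsv[...,1]<80)&(M>0)).astype(np.uint8)
m=cv2.morphologyEx(m,cv2.MORPH_OPEN,np.ones((5,5)))
ct=max(cv2.findContours(m,cv2.RETR_EXTERNAL,cv2.CHAIN_APPROX_NONE)[0],key=len)[:,0]
p=np.array([onz(c,u,.088)[:2] for u in ct],np.float32)
print("deck rect",cv2.minAreaRect(p*1000), p.min(0),p.max(0))
ctr=p.mean(0)
for nm,s in(("x-",p[(abs(p[:,1]-AX[1])<.12)&(p[:,0]<AX[0]-.13)]),("y-",p[(abs(p[:,0]-AX[0])<.12)&(p[:,1]<AX[1]-.13)]),("y+",p[(abs(p[:,0]-AX[0])<.12)&(p[:,1]>AX[1]+.13)])):
    i=1 if nm[0]=="x" else 0
    f=np.polyfit(s[:,i],s[:,1-i],1);print(nm,len(s),f[0],f[0]*AX[i]+f[1])
# overlay
def overlay(c,th,roi,k,yaw=-.06):
    im=cv2.resize(c["img"][roi[1]:roi[3],roi[0]:roi[2]],None,fx=k,fy=k,interpolation=cv2.INTER_CUBIC)
    def poly(P,col):
        u=np.array([(proj(c,q)-roi[:2]+.5)*k for q in P]).astype(np.int32);cv2.polylines(im,[u],True,col,1)
    def W(x,y,z,a): ca,sa=np.cos(a),np.sin(a);return[AX[0]+ca*x-sa*y,AX[1]+sa*x+ca*y,z]
    poly([W(x,y,.137,yaw) for x,y in((.092,-.018),(.152,-.018),(.152,.018),(.092,.018))],(255,255,0))
    poly([W(x,y,.137,yaw) for x,y in((.0965,-.006),(.1155,-.006),(.1155,.006),(.0965,.006))],(255,255,0))
    poly([W(x,y,.121,th) for x,y in((.072,-.0045),(.096,-.0045),(.096,.0045),(.072,.0045))],(0,255,255))
    poly([W(.106+.007*np.cos(a),.007*np.sin(a),.117,th) for a in np.arange(0,6.3,.3)],(0,255,0))
    return im
A=overlay(t2,-.06,(272,170,332,215),6.6);B=overlay(c2,-.06,(250,212,310,257),6.6)
C=overlay(d["top"],-.1,(272,170,332,215),6.6);D=overlay(d["scene"],-.1,(250,212,310,257),6.6)
cv2.imwrite("pics/ov.png",np.vstack([np.hstack([A,B]),np.hstack([C,D])])[:,:,::-1])
```

```text
deck rect ((535.932861328125, -84.79263305664062), (304.5981140136719, 308.2460632324219), 86.86922454833984) [ 0.38006654 -0.24511972] [0.6968371  0.07340144]
x- 85 0.045355664732962604 0.3857387401944923
y- 83 -0.05588411670610974 -0.23703254641614988
y+ 83 -0.05161149737903621 0.0659046395192152
```

View pics/ov.png

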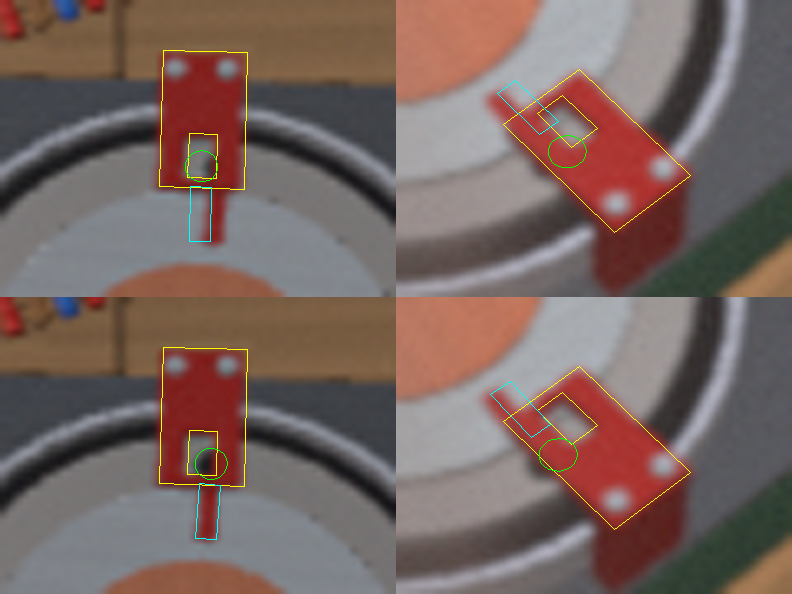

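Against the overlay, the top view puts the mark at about -0.13 rad while the machine's x axis is at -0.052 rad. It needs roughly 0.08 rad more.

{"op": "apply_moves", "data": {"deltas": [[255,0.057,-0.149,0,0,0,0.02],[255,0.057,-0.149,0,0,0,0.02],[255,0.057,-0.149,0,0,0,0.02],[255,0.057,-0.149,0,0,0,0.02],[255,0,0,0,0,0,0],[255,0,0,0,0,0,0]]}}

```text
time_s: 8.5
ee_pos: [0.4648, -0.1173, 0.1463]
eef_rot: [3.141, 0.0, -2.731]
force: [-1.3, -0.3, 5.5]
grip_width: 0.0005
grip_force: 2.8
```

Run:
```python
from mark import *
d=pickle.load(open("d0.pkl","rb"));c2,w2,t2,o2=pickle.load(open("d2.pkl","rb"))
c3=ctrl.camera("scene");t3=ctrl.camera("top");o=ctrl.get_obs();print(o["time_s"],o["force"],o["ee_pos"])
pickle.dump((c3,t3),open("d3.pkl","wb"))
AX=np.array([.538,-.0862]);Y=-.052
def W(x,y,z,a): ca,sa=np.cos(a),np.sin(a);return[AX[0]+ca*x-sa*y,AX[1]+sa*x+ca*y,z]
def lin(c,a0,a1,x0,x1,z):
    # mean-red profile across the mark in tangential direction
    R=c["img"][...,0].astype(np.float32)-c["img"][...,1:].mean(2).astype(np.float32)
    t=np.arange(a0,a1,.004);xs=np.arange(x0,x1,.002)
    uv=np.array([[proj(c,W(x,0,z,a)) for a in t] for x in xs],np.float32)
    return t,cv2.remap(R,uv[...,0],uv[...,1],cv2.INTER_LINEAR).mean(0)
# mark th per view (visible radii 76..86), in the top view; arm-centre angle from arm top face at r 120..128
for n,c in(("d0t",d["top"]),("d2t",t2),("d3t",t3)):
    t,w=lin(c,-.3,.2,.075,.086,.121);w=np.clip(w-np.median(w)-8,0,None)
    a,v=lin(c,-.35,.25,.122,.13,.137);v=np.clip(v-60,0,30)
    print(n,"mark",(w*t).sum()/w.sum(),w.max(),"arm",(v*a).sum()/v.sum())
for n,c in(("d0s",d["scene"]),("d2s",c2),("d3s",c3)):
    t,w=lin(c,-.4,.2,.073,.08,.121);k=np.clip(w-np.median(w)-8,0,None)
    a,v=lin(c,-.35,.25,.122,.13,.137);v=np.clip(v-60,0,30)
    print(n,"mark",(k*t).sum()/k.sum(),k.max(),"arm",(v*a).sum()/v.sum())
```

```text
8.6 [-0.70780427 -0.47922557  6.24873157] [ 0.46475126 -0.11728535  0.14625318]
d0t mark -0.10237879228916459 92.55078 arm -0.05164852078727849
d2t mark -0.14096552369607207 93.61621 arm -0.05158783917343991
d3t mark -0.056261388234304176 92.66797 arm -0.05173687091242112
d0s mark -0.16293802467640514 85.72217 arm -0.0642138613158718
d2s mark -0.14614155077623237 86.940674 arm -0.0641428062706579
d3s mark -0.06603186430386085 89.21326 arm -0.06398356288605693
```

Relative to the arm, the mark reads -0.0045 rad in the top view and -0.002 rad in the scene view, so the hole is aligned. I'm lifting off gently and going to the pin.

{"op": "apply_moves", "data": {"deltas": [[255,0,0,0.03,0,0,0],[255,0,0,0.05,0,0,0],[255,0,0,0.1,0,0,0],[255,0,0,0.2,0,0,0],[255,0,0,1,0,0,0],[255,0,0,1.5,0,0,0],[255,0,0,2,0,0,0],[255,0,0,0,0,0,0]]}}

```text
time_s: 9.4
ee_pos: [0.4658, -0.1178, 0.1977]
eef_rot: [-3.139, 0.003, -2.73]
force: [0.3, -0.5, -0.5]
grip_width: 0.0001
grip_force: 0.0
```

{"op": "apply_moves", "data": {"deltas": [[90,0.19,3.43,0,0,0,-0.0435],[90,0.19,3.43,0,0,0,-0.0435],[90,0.19,3.43,0,0,0,-0.0435],[90,0.19,3.43,0,0,0,-0.0435],[90,0.19,3.43,0,0,0,-0.0435],[90,0.19,3.43,0,0,0,-0.0435],[90,0.19,3.43,0,0,0,-0.0435],[90,0.19,3.43,0,0,0,-0.0435],[90,0.19,3.43,0,0,0,-0.0435],[90,0.19,3.43,0,0,0,-0.0435]]}}

```text
time_s: 10.4
ee_pos: [0.4835, 0.2269, 0.1945]
eef_rot: [-3.141, -0.0, 3.116]
force: [0.5, -0.4, 0.8]
grip_width: 0.061
grip_force: 0.0
```

{"op": "apply_moves", "data": {"deltas": [[90,0.19,3.43,0,0,0,-0.0435],[90,0.19,3.43,0,0,0,-0.0435],[90,0,0,-1,0,0,0],[90,0,0,-1,0,0,0],[90,0,0,0,0,0,0],[90,0,0,0,0,0,0]]}}

```text
time_s: 11.0
ee_pos: [0.4877, 0.2932, 0.1748]
eef_rot: [-3.141, -0.0, 3.03]
force: [0.5, -0.3, 0.4]
grip_width: 0.0608
grip_force: 0.0
```

```bash
cat > look.py <<'E'
from h import *
import pickle,sys
from scipy.spatial.transform import Rotation as R
def wpose(o,w):
    T=np.eye(4);T[:3,:3]=R.from_euler("xyz",o["eef_rot"]).as_matrix();T[:3,3]=o["ee_pos"];return T@w["hand_eye"]
def shot(n):
    o=ctrl.get_obs();w=ctrl.camera("wrist");w["pose"]=wpose(o,w);pickle.dump((o,w),open(n+".pkl","wb"));save(w,n)
    print(o["time_s"],o["ee_pos"].round(4),o["eef_rot"].round(3),o["force"].round(1),o["grip_width"]);return o,w
E
python3 - <<'E'
from look import *
o,w=shot("w4")
c=ctrl.camera("scene");t=ctrl.camera("top");pickle.dump((c,t),open("d4.pkl","wb"))
im=np.hstack([w["img"][:,80:480],cv2.resize(c["img"][80:290,150:350],(400,420),interpolation=cv2.INTER_CUBIC)])
cv2.imwrite("pics/p4.png",im[:,:,::-1])
for z in(.045,.068,.091):print(z,proj(w,[.488,.294,z]))
E
```

```text
11.0 [0.4877 0.2932 0.1748] [-3.141 -0.     3.03 ] [ 0.5 -0.3  0.4] 0.06079725673185234
0.045 [279.34140444 206.36605272]
0.068 [279.39717404 213.39385078]
0.091 [279.46274954 221.65425689]
```

View pics/p4.png

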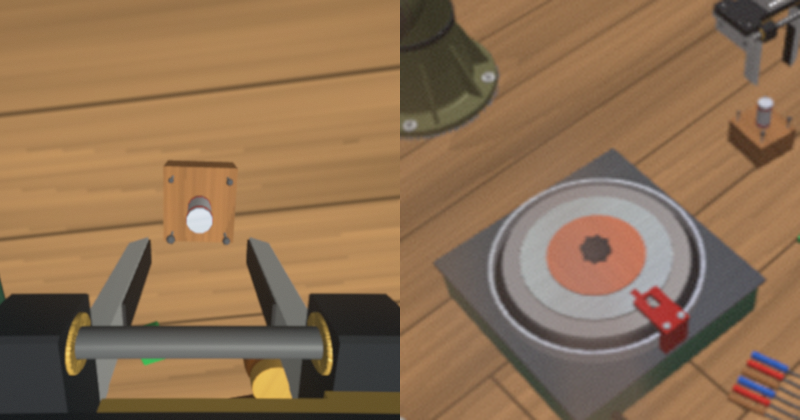

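The wrist view shows the pin top at (279.5,219.5), against (279.5,221.7) predicted, so it is within about 1 mm. The scene shows the platen at rest with the mark at the bracket arm. I'll descend and grasp, then check the platen angle.

{"op": "apply_moves", "data": {"deltas": [[90,-0.05,0.08,-1.2,0,0,0],[90,0,0,-1.2,0,0,0],[90,0,0,-1.2,0,0,0],[90,0,0,-1.2,0,0,0],[90,0,0,-1.2,0,0,0],[90,0,0,-1.2,0,0,0],[90,0,0,-1.2,0,0,0],[90,0,0,-1.2,0,0,0],[90,0,0,0,0,0,0]]}}

```text
time_s: 12.05
ee_pos: [0.4864, 0.2945, 0.0771]
eef_rot: [-3.14, -0.002, 3.031]
force: [0.3, -0.4, 0.1]
grip_width: 0.0607
grip_force: 0.0
```

{"op": "apply_moves", "data": {"deltas": [[255,0,0,0,0,0,0],[255,0,0,0,0,0,0],[255,0,0,0,0,0,0],[255,0,0,0,0,0,0],[255,0,0,0,0,0,0],[255,0,0,0,0,0,0],[255,0,0,0,0,0,0]], "grip_force": 15}}

```text
time_s: 12.75
ee_pos: [0.4872, 0.2948, 0.0792]
eef_rot: [-3.142, 0.0, 3.031]
force: [-1.1, -2.7, 3.8]
grip_width: 0.0215
grip_force: 15.0
```

```bash
cat > ang.py <<'E'
from mark import *
AX=np.array([.538,-.0862])
def W(x,y,z,a): ca,sa=np.cos(a),np.sin(a);return[AX[0]+ca*x-sa*y,AX[1]+sa*x+ca*y,z]
def lin(c,a0,a1,x0,x1,z):
    R=c["img"][...,0].astype(np.float32)-c["img"][...,1:].mean(2).astype(np.float32)
    t=np.arange(a0,a1,.004);xs=np.arange(x0,x1,.002)
    uv=np.array([[proj(c,W(x,0,z,a)) for a in t] for x in xs],np.float32)
    return t,cv2.remap(R,uv[...,0],uv[...,1],cv2.INTER_LINEAR).mean(0)
def th(c,top):
    t,w=lin(c,-.3,.2,*((.075,.086) if top else (.073,.08)),.121);w=np.clip(w-np.median(w)-8,0,None)
    a,v=lin(c,-.35,.25,.122,.13,.137);v=np.clip(v-60,0,30)
    return (w*t).sum()/w.sum()-(v*a).sum()/v.sum(),w.max()
E
python3 - <<'E'
from ang import *
c,t=pickle.load(open("d4.pkl","rb"));print("scene",th(c,0),"top",th(t,1))
E
```

```text
scene (np.float64(-0.008728456891164207), np.float32(87.08838)) top (np.float64(-0.010300441321496427), np.float32(95.49618))
```

{"op": "apply_moves", "data": {"deltas": [[255,0,0,0.5,0,0,0],[255,0,0,1,0,0,0],[255,0,0,2,0,0,0],[255,0,0,2,0,0,0],[255,0,0,2,0,0,0],[255,0,0,2,0,0,0],[255,0,0,2,0,0,0],[255,0,0,2,0,0,0],[255,0,0,2,0,0,0]]}}

```text
time_s: 13.65
ee_pos: [0.4869, 0.2949, 0.2356]
eef_rot: [3.141, 0.001, 3.031]
force: [-0.6, -0.5, -1.6]
grip_width: 0.0217
grip_force: 15.0
```

{"op": "apply_moves", "data": {"deltas": [[255,1.2,-2.98,0,0,0,0.0046],[255,1.2,-2.98,0,0,0,0.0046],[255,1.2,-2.98,0,0,0,0.0046],[255,1.2,-2.98,0,0,0,0.0046],[255,1.2,-2.98,0,0,0,0.0046],[255,1.2,-2.98,0,0,0,0.0046],[255,1.2,-2.98,0,0,0,0.0046],[255,1.2,-2.98,0,0,0,0.0046],[255,1.2,-2.98,0,0,0,0.0046],[255,1.2,-2.98,0,0,0,0.0046]]}}

```text
time_s: 14.65
ee_pos: [0.6074, -0.0043, 0.2348]
eef_rot: [3.141, 0.001, 3.077]
force: [-0.6, -0.4, -1.3]
grip_width: 0.0219
grip_force: 15.0
```

{"op": "apply_moves", "data": {"deltas": [[255,1.2,-2.98,0,0,0,0.0046],[255,1.2,-2.98,0,0,0,0.0046],[255,1.2,-2.98,0,0,0,0.0046],[255,0,0,0,0,0,0],[255,0,0,0,0,0,0],[255,0,0,0,0,0,0],[255,0,0,0,0,0,0]]}}

```text
time_s: 15.35
ee_pos: [0.643, -0.0916, 0.2344]
eef_rot: [3.142, 0.0, 3.092]
force: [-0.4, -1.0, -1.3]
grip_width: 0.0219
grip_force: 15.0
```

Run:
```python
from look import *
o,w=shot("w5")
c=ctrl.camera("scene");pickle.dump(c,open("d5.pkl","wb"))
s=np.array([.6438,-.0921,.137]);u=proj(w,s);print("slot proj",u,"axis",proj(w,[.538,-.0862,.121]))
p=o["ee_pos"];print("foot",proj(w,[p[0],p[1],p[2]-.068]),"shoulder",proj(w,[p[0],p[1],p[2]-.034]))
im=np.hstack([w["img"][:,80:480],cv2.resize(c["img"][170:275,230:330],(400,420),interpolation=cv2.INTER_CUBIC)])
cv2.imwrite("pics/p5.png",im[:,:,::-1])
```

```text
15.35 [ 0.643  -0.0916  0.2344] [3.142 0.    3.092] [-0.4 -1.  -1.3] 0.02190975022958966
slot proj [277.78579576 217.17438218] axis [278.6546944   88.84159026]
foot [278.31599189 227.84950322] shoulder [278.28425402 245.28399307]
```

View pics/p5.png

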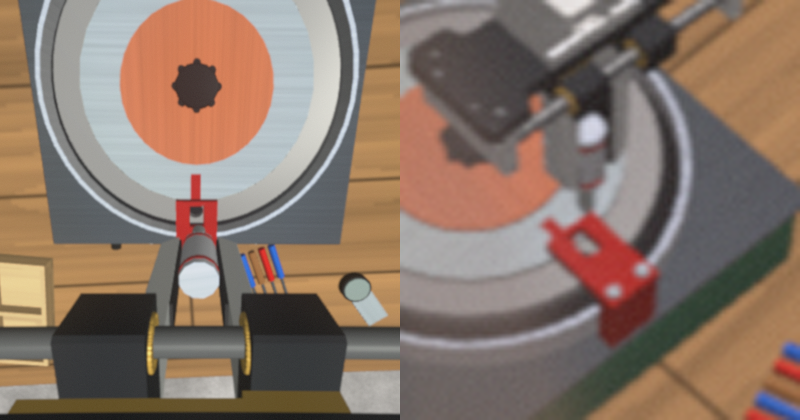

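The wrist view clearly shows the mark (column ~276) centred on the bracket arm (176–217, plus 80), with the slot just ahead of the pin's foot. I'll measure these numerically.

Run:
```python
from look import *
from scipy.optimize import least_squares
from mark import redm
o,w=pickle.load(open("w5.pkl","rb"));im=w["img"]
hsv=cv2.cvtColor(im,cv2.COLOR_RGB2HSV).astype(int)
cu=((hsv[...,0]<20)&(hsv[...,1]>90)&(hsv[...,2]>120)).astype(np.uint8);cu[170:]=0;cu[:,:190]=0;cu[:,365:]=0
ct=max(cv2.findContours(cu,cv2.RETR_EXTERNAL,cv2.CHAIN_APPROX_NONE)[0],key=len)[:,0];ct=ct[(ct[:,1]>2)&(ct[:,1]<160)]
p=np.array([onz(w,u,.1235)[:2] for u in ct])
print("axis",least_squares(lambda a:np.hypot(p[:,0]-a[0],p[:,1]-a[1])-a[2],[*p.mean(0),.06],loss="soft_l1",f_scale=.001).x)
R=redm(im)
for y in list(range(176,242,3)):
    x=np.flatnonzero(R[y,250:305])+250
    if len(x): print(y,x.min(),x.max(),"gaps",[(int(a)+1,int(b)-1) for a,b in zip(x[:-1],x[1:]) if b>a+1],onz(w,((x.min()+x.max())/2,y),.121 if y<198 else .137)[:2].round(4))
k=cv2.resize(im[165:265,235:320],None,fx=6,fy=6,interpolation=cv2.INTER_CUBIC);cv2.imwrite("pics/k5.png",k[:,:,::-1])
```

```text
axis [ 0.53700409 -0.08806097  0.06166521]
176 271 279 gaps [] [ 0.6103 -0.093 ]
179 271 279 gaps [] [ 0.613  -0.0931]
182 271 279 gaps [] [ 0.6157 -0.0933]
185 271 279 gaps [] [ 0.6185 -0.0934]
188 271 279 gaps [] [ 0.6212 -0.0935]
191 271 279 gaps [] [ 0.624  -0.0937]
194 271 279 gaps [] [ 0.6268 -0.0938]
197 271 279 gaps [] [ 0.6296 -0.094 ]
200 257 281 gaps [(260, 268)] [ 0.628  -0.0989]
203 256 296 gaps [] [ 0.6309 -0.093 ]
206 256 296 gaps [(282, 282)] [ 0.6336 -0.0931]
209 256 296 gaps [(271, 282)] [ 0.6363 -0.0933]
212 256 296 gaps [(270, 282)] [ 0.639  -0.0934]
215 256 296 gaps [(270, 283)] [ 0.6417 -0.0936]
218 256 296 gaps [(270, 283)] [ 0.6445 -0.0937]
221 256 296 gaps [(270, 283)] [ 0.6472 -0.0938]
224 255 297 gaps [(271, 281)] [ 0.65  -0.094]
227 256 296 gaps [(274, 283)] [ 0.6528 -0.0941]
230 256 296 gaps [(273, 284)] [ 0.6556 -0.0943]
233 257 295 gaps [(273, 275), (282, 285)] [ 0.6584 -0.0944]
236 257 295 gaps [(271, 287)] [ 0.6613 -0.0946]
239 260 296 gaps [(266, 291)] [ 0.6642 -0.0929]
```

View pics/k5.png

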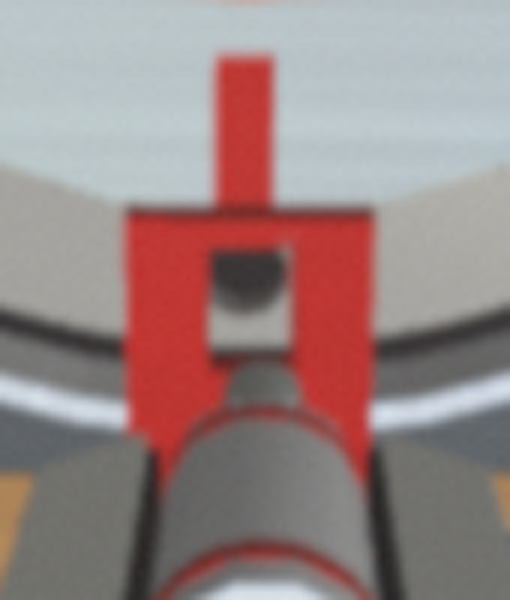

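The zoom shows the slot's centre column at 276.7, the dark hole in line with it through the slot, and the pin shank at column 279.1. The pin has to shift about -2.6 mm in y and +0.7 mm in x. I'll shift, descend to just above the arm, and re-measure.

{"op": "apply_moves", "data": {"deltas": [[255,0.07,-0.13,0,0,0,0],[255,0,-0.13,-0.4,0,0,0],[255,0,0,-0.6,0,0,0],[255,0,0,-0.6,0,0,0],[255,0,0,-0.5,0,0,0],[255,0,0,-0.2,0,0,0],[255,0,0,0,0,0,0],[255,0,0,0,0,0,0]]}}

```text
time_s: 16.25
ee_pos: [0.6439, -0.0952, 0.2111]
eef_rot: [-3.142, 0.0, 3.091]
force: [-1.0, 0.5, -0.5]
grip_width: 0.0215
grip_force: 15.0
```

Run:
```python
from look import *
o,w=shot("w6");im=w["img"];c=ctrl.camera("scene")
p=o["ee_pos"];print("foot",proj(w,[p[0],p[1],p[2]-.068]),"slot",proj(w,[.6437,-.0937,.137]))
k=cv2.resize(im[165:265,235:320],(510,600),interpolation=cv2.INTER_CUBIC)
s=cv2.resize(c["img"][195:265,250:284],(290,600),interpolation=cv2.INTER_CUBIC)
cv2.imwrite("pics/k6.png",np.hstack([k,s])[:,:,::-1])
```

```text
16.25 [ 0.6439 -0.0952  0.2111] [-3.142  0.     3.091] [-1.   0.5 -0.5] 0.021546407179939952
foot [278.32439247 227.85593511] slot [280.1420607  224.91906105]
```

View pics/k6.png

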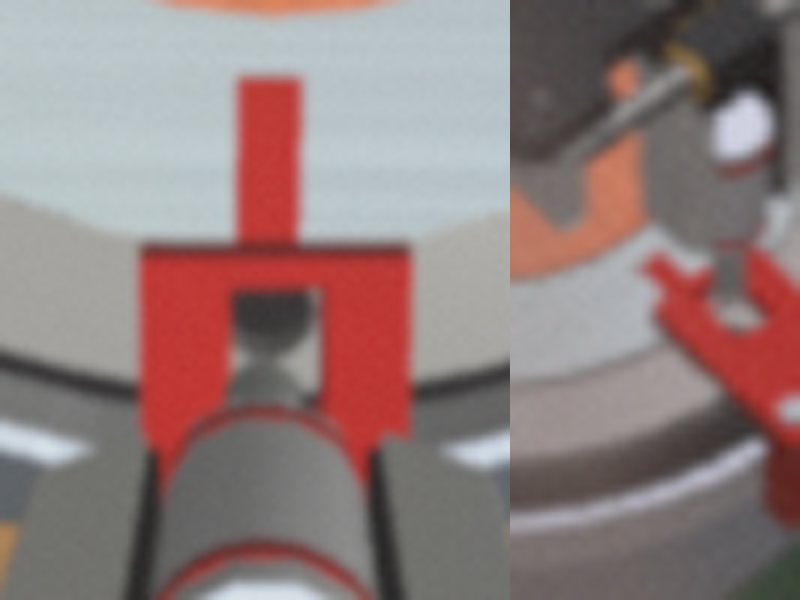

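The pin tip is just above the slot. The slot's centre column is 281.2 against 279.2 for the pin, so it needs about +1.3 mm in y; x agrees. The hole is visible through the slot.

{"op": "apply_moves", "data": {"deltas": [[255,0,0.07,0,0,0,0],[255,0,0.06,-0.1,0,0,0],[255,0,0,-0.2,0,0,0],[255,0,0,-0.2,0,0,0],[255,0,0,-0.15,0,0,0],[255,0,0,-0.1,0,0,0],[255,0,0,-0.1,0,0,0],[255,0,0,-0.1,0,0,0]]}}

```text
time_s: 17.15
ee_pos: [0.6438, -0.0939, 0.2014]
eef_rot: [-3.142, -0.0, 3.091]
force: [-0.4, -1.0, -0.1]
grip_width: 0.0217
grip_force: 15.0
```

{"op": "apply_moves", "data": {"deltas": [[255,0,0,-0.1,0,0,0],[255,0,0,-0.1,0,0,0],[255,0,0,-0.1,0,0,0],[255,0,0,0,0,0,0]]}}

```text
time_s: 17.55
ee_pos: [0.6437, -0.0938, 0.1982]
eef_rot: [3.142, -0.0, 3.091]
force: [0.4, -0.5, -1.1]
grip_width: 0.0216
grip_force: 15.0
```

{"op": "apply_moves", "data": {"deltas": [[255,0,0,-0.1,0,0,0],[255,0,0,-0.1,0,0,0],[255,0,0,-0.1,0,0,0],[255,0,0,-0.1,0,0,0],[255,0,0,-0.1,0,0,0],[255,0,0,-0.1,0,0,0],[255,0,0,-0.1,0,0,0],[255,0,0,-0.1,0,0,0],[255,0,0,-0.1,0,0,0],[255,0,0,-0.1,0,0,0]]}}

```text
time_s: 18.55
ee_pos: [0.6438, -0.0939, 0.1884]
eef_rot: [-3.142, 0.0, 3.091]
force: [0.8, -0.8, -1.1]
grip_width: 0.0212
grip_force: 15.0
```

{"op": "apply_moves", "data": {"deltas": [[255,0,0,-0.05,0,0,0],[255,0,0,-0.05,0,0,0],[255,0,0,-0.05,0,0,0],[255,0,0,-0.05,0,0,0],[255,0,0,-0.05,0,0,0],[255,0,0,-0.05,0,0,0],[255,0,0,-0.05,0,0,0],[255,0,0,-0.05,0,0,0]]}}

```text
time_s: 19.35
ee_pos: [0.6438, -0.0939, 0.1844]
eef_rot: [3.142, -0.0, 3.091]
force: [1.2, 0.0, -0.6]
grip_width: 0.0218
grip_force: 15.0
```

Foot at about 0.116 with no contact force, so it is entering the hole.

{"op": "apply_moves", "data": {"deltas": [[255,0,0,-0.05,0,0,0],[255,0,0,-0.05,0,0,0],[255,0,0,-0.05,0,0,0],[255,0,0,-0.05,0,0,0],[255,0,0,-0.05,0,0,0],[255,0,0,-0.05,0,0,0],[255,0,0,-0.05,0,0,0],[255,0,0,-0.05,0,0,0]]}}

```text
time_s: 20.15
ee_pos: [0.6438, -0.0938, 0.1804]
eef_rot: [3.142, -0.0, 3.091]
force: [-0.1, -0.1, -1.0]
grip_width: 0.0216
grip_force: 15.0
```

{"op": "apply_moves", "data": {"deltas": [[255,0,0,-0.05,0,0,0],[255,0,0,-0.05,0,0,0],[255,0,0,-0.05,0,0,0],[255,0,0,-0.05,0,0,0],[255,0,0,-0.05,0,0,0],[255,0,0,-0.05,0,0,0],[255,0,0,-0.05,0,0,0],[255,0,0,-0.05,0,0,0]]}}

```text
time_s: 20.95
ee_pos: [0.6438, -0.0939, 0.1764]
eef_rot: [-3.142, -0.0, 3.091]
force: [0.0, -0.4, -1.2]
grip_width: 0.0219
grip_force: 15.0
```

{"op": "apply_moves", "data": {"deltas": [[255,0,0,-0.05,0,0,0],[255,0,0,-0.05,0,0,0],[255,0,0,-0.05,0,0,0],[255,0,0,-0.05,0,0,0],[255,0,0,-0.05,0,0,0],[255,0,0,-0.05,0,0,0],[255,0,0,-0.05,0,0,0],[255,0,0,-0.05,0,0,0],[255,0,0,-0.05,0,0,0]]}}

```text
time_s: 21.85
ee_pos: [0.6438, -0.0939, 0.1719]
eef_rot: [-3.142, 0.0, 3.091]
force: [0.0, 0.1, -0.6]
grip_width: 0.0216
grip_force: 15.0
```

{"op": "apply_moves", "data": {"deltas": [[255,0,0,-0.03,0,0,0],[255,0,0,-0.03,0,0,0]]}}

```text
time_s: 22.05
ee_pos: [0.6438, -0.0938, 0.1713]
eef_rot: [3.142, -0.0, 3.091]
force: [-0.3, -0.8, 0.1]
grip_width: 0.0217
grip_force: 15.0
```

{"op": "apply_moves", "data": {"deltas": [[255,0,0,-0.03,0,0,0],[255,0,0,-0.02,0,0,0]]}}

```text
time_s: 22.25
ee_pos: [0.6438, -0.0939, 0.1712]
eef_rot: [-3.142, 0.0, 3.091]
force: [-2.2, -0.1, 2.5]
grip_width: 0.0216
grip_force: 15.0
```

{"op": "apply_moves", "data": {"deltas": [[255,0,0,-0.02,0,0,0],[255,0,0,0,0,0,0]]}}

```text
time_s: 22.45
ee_pos: [0.6439, -0.0939, 0.1711]
eef_rot: [-3.142, 0.0, 3.091]
force: [-1.8, -0.6, 5.2]
grip_width: 0.0217
grip_force: 15.0
```

Seated: the force rises exactly at the expected height. Releasing and retreating.

{"op": "apply_moves", "data": {"deltas": [[90,0,0,0,0,0,0],[90,0,0,0,0,0,0],[90,0,0,0,0,0,0],[90,0,0,0,0,0,0],[90,0,0,0,0,0,0],[90,0,0,0.5,0,0,0],[90,0,0,1,0,0,0],[90,0,0,2,0,0,0],[90,0,0,2,0,0,0],[90,0,0,2,0,0,0]]}}

```text
time_s: 23.45
ee_pos: [0.6438, -0.0938, 0.2475]
eef_rot: [-3.141, 0.001, 3.091]
force: [0.4, -0.4, 0.4]
grip_width: 0.0611
grip_force: 0.0
```

{"op": "apply_moves", "data": {"deltas": [[90,0,0,2,0,0,0],[90,-2,0,1,0,0,0],[90,-2,0,0,0,0,0],[90,-2,0,0,0,0,0],[90,0,0,0,0,0,0],[90,0,0,0,0,0,0]]}}

```text
time_s: 24.05
ee_pos: [0.584, -0.0939, 0.2768]
eef_rot: [-3.141, 0.002, 3.09]
force: [-0.0, -0.7, 0.2]
grip_width: 0.061
grip_force: 0.0
```

Run:
```python
from look import *
from mark import *
from ang import th
o,w=shot("w7");c=ctrl.camera("scene");t=ctrl.camera("top")
print(th(c,0))
k=w["img"][:,80:480];s=cv2.resize(c["img"][190:290,235:330],(400,420),interpolation=cv2.INTER_CUBIC)
cv2.imwrite("pics/k7.png",np.hstack([k,s])[:,:,::-1])
print("head top should be",proj(w,[.6438,-.0938,.183]),proj(c,[.6438,-.0922,.183]))
```

```text
24.05 [ 0.584  -0.0939  0.2768] [-3.141e+00  2.000e-03  3.090e+00] [-0.  -0.7  0.2] 0.06095438956237522
(np.float64(-0.0087590555772694), np.float32(83.29114))
head top should be [281.73464458 279.48575794] [275.4585032  218.48371363]
```

View pics/k7.png

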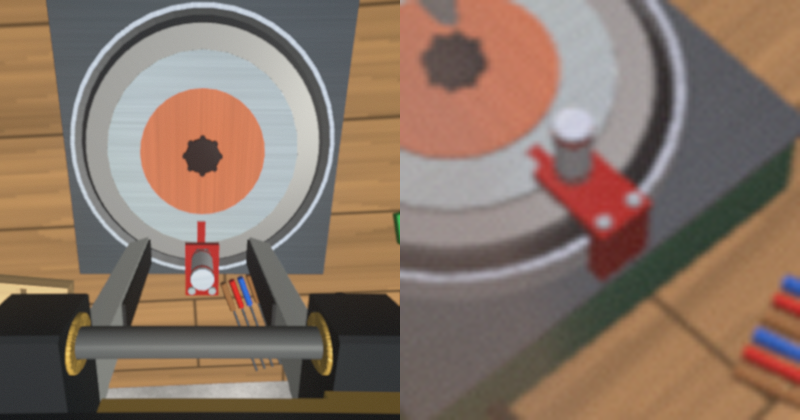

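The pin stands upright in the bracket. Its head top is at wrist (282,279), which matches the prediction. The platen is at rest and the mark is in line with the arm.

```bash
python3 -c "
from station import ctrl
print(ctrl.hand_in())"
```

```text
the job is handed in; nothing more can be done
None
```

I braked the platen by fingertip, turned it until its lock hole was under the slot, seated the lock pin with its shoulder on the bracket and released it, then handed the job in at about 24 s; no verdict was returned.

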